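# Purge the desolder pot and hold its bayonet lid half-way to the lock

### The arm

A 7-joint arm with a two-finger parallel gripper is mounted at the origin on the work surface. World frame = base frame: x ahead of the robot, y to its left, z up, the work surface at z = 0. Lengths are in mm, angles in rad, forces in N, time in s.
With the tool pointing down it reaches from about 350 to 900 mm from the base axis. Payload 7.2 kg.
Tool frame: the origin (TCP) lies on the centre line of the jaws, within the pads' length; the fingertips stand 8 mm ahead of it and the grasp point (between the pads) lies 11 mm behind it; y points along the fingers, z is the direction in which the jaws open and shut, and the axes are right-handed (so a half turn about y gives the same grasp; the last joint's range is limited). The gripper opens to 88 mm and grips with 3 to 60 N. Pads are 20 mm wide; open, the fingers measure 115 mm over their backs; the gripper's body (75 mm by 178 mm) begins 61 mm behind the grasp point.
Start: joints at [-1.305, 0.411, -0.013, 1.596, 0.006, 1.134, -0.082], TCP at [204.782, 590.502, 230.653] pointing down, gripper open.
Joint ranges: [-2.95, 2.95], [-0.29, 1.99], [-1.47, 1.44], [0.14, 2.54], [-1.03, 4.17], [0.13, 1.85], [-2.86, 2.86]. Speed limits (rad/s): [2.39, 2.39, 3.01, 3.01, 3.14, 3.14, 3.14].

### API

Orientations are given as a rotation vector (axis times angle).
In Python, from cell import status, camera, camera_info, sign_off gives the robot as it stands.
- The arm moves only by the shell command python3 -m jog 'ROWS'. ROWS is JSON, a list of rows, each a list of 5 numbers: the shift along the tool's x, y, z in m, then the turn about the tool's y in degrees, then the finger opening in m, from 0 to 0.0878. A call has 1 to 8 rows; each row shifts and turns the commanded pose from where the row before left it, along the tool's axes as they then stand; what a row does not reach is not made up. A row lasts 1/12 s, in which the tool goes at most 41.7 mm and 7.16 degrees, less where a joint would pass 70% of its speed; a pose out of reach is approached as far as the arm can. A call is refused whole if a number of a shift passes 0.0417 or a number of a turn 7.16, either way. A call with a gripper value outside its range is refused whole. The fingers move at their own pace and stop on an object; the grip force is fixed at half the most. Time passes only in rows, so rows that do not move let the fingers close. It gives the time, the measured TCP pose, the force and the opening at its end, in the units of the state.
- status.read_state(): the state, without advancing time (a new reading comes with each control period).
- camera(name): name is "side" or "top" or "wrist"; returns the picture (480x640x3 uint8, blue, green, red); there is no depth.
- camera_info(name): a dict with "mtx" (3x3 intrinsics, pixels), "position" and "rotation" of the camera in the world. Camera axes: x right, y down, z forward; pixel columns grow to the right and rows downward; lengths in mm; the calibration is good to about 2 mm. A picture is of the moment at which its call begins: read the wrist's pose just before it. camera_info takes no time and is no camera call; for the wrist camera it gives the pose at the moment of the call.
- sign_off(): hands the job in, once; it reports no verdict.
The state is a dict: "time_s": time; "joints": joint angles; "joint_velocities": joint speeds; "effort": joint torques, N m; "tcp_pos": TCP position; "tool_rot": TCP orientation; "force": force on the tool from outside, world axes, zero at the start; "torque": the same for the moment, N m; "width": finger opening in mm.
Only numpy, scipy, OpenCV 4.12 (cv2) and the standard library are available. Lean on these libraries where they do the work, as an engineer would, in place of code of your own. Each camera call takes 0.05 s, during which the arm holds its last target.

### The job

Get the desoldering station's solder pot ready for a seal check: first press the green purge plunger all the way down to its stop and let it come back up. Then pick up the loose bayonet lid by its orange grip bar, lower it fully into the pot's mouth with its white pointers at the white marks, and turn it clockwise (seen from above) until the pointers stand at the yellow marks, half-way to the lock; never let it go on to the click at the red marks. Finish there still gripping the lid and holding it seated against its return spring, and leave the other things on the bench where they are.

Things in the scene. Friction and masses are not known exactly. Their poses are not given: they have to be found in the camera images.
- station: Desoldering station, fixed: low blue box 130 (x) x 195 (y) x 40 mm carrying the pot and plunger; origin on the bench under the pot's axis, box reaching 60 mm to +y, 135 mm to -y. Under the rim flange the lid's lugs can turn only clockwise seen from above; from about 60 degrees of turn they meet a sprung ball and click past it near 90 (red marks).
- pot_mouth (a point): Centre of the pot's open mouth at rim height, 90 mm over the bench. Pot: upright dark steel tube, 68 mm outside. z up; x axis through the two 16 mm wide entry notches at +x and -x (white marks outside the rim). Inside the rim a flange 5 mm thick, opening 46 mm, is cut only by the notches. Yellow half-way marks: 45 degrees clockwise from white, seen from above; red lock marks: 90.
- return_ring (a joint): Turn (rad) of the sprung ring inside the pot that the lid's lugs push: 0 at rest, growing clockwise seen from above. From the entry position the lid turns about 10 degrees before it meets the ring, so about 0.6 with the lid at 45 degrees. It pushes back with about 0.05 N m there: a lid let go swings back.
- lid_center (a point): Centre of the loose bayonet lid, 28 mm above its underside (56 mm tall, about 0.1 kg); starts standing upright on its plug on the bench. z up; x along the grip bar, the lugs and white pointers; a half turn makes no difference. Seated in the pot this point is 8 mm above pot_mouth (the disc rests on the rim); once turned the lid can lift only 4 mm.
- lid_grip (a point): Centre of the lid's orange grip bar, 13 mm above lid_center: 44 mm long (lid x), 14 mm thick, 30 mm tall, upright on a black disc 60 mm across, 6 mm thick. Under the disc a grey plug 40 mm across, 20 mm tall; on it, along x, two lugs 8 mm wide, reaching 27 mm from the axis, 3 to 11 mm above the underside.
- plunger_top (a point): Centre of the top face of the green round plunger head, 32 mm diameter, on the blue box 100 mm from the pot's axis on the pot_mouth frame's -y side, 86 mm above the bench when up. Pressed straight down.
- plunger (a joint): How far the plunger is pressed (m): 0 up, 0.012 at its stop. Spring: about 3 N to start, 8 N at the stop; returns by itself.
- spool: Bystander: solder spool, 52 mm diameter, 38 mm tall, upright; origin at the centre of its underside.
- carton: Bystander: closed cardboard box 70 x 100 x 50 mm; origin at the centre of its underside.
- parts_box: Bystander: open clear parts box 70 x 90 x 30 mm; origin at the centre of its underside.
- driver: Bystander: green-handled screwdriver lying on the bench; origin under its middle.
Things that resemble listed ones, but are neither listed nor needed, are in the scene too. Of the things that look like the part that bears lid_center, the middle-sized one is meant.

How it is judged (in metres and radians):
On the way, in this order (a step that is already met when the one before it is completed fails the run):
1. the purge plunger is pressed down to its stop (value of joint plunger above 0.0105 m), for 0.1 s.
2. the lid is down in the pot's mouth, its lugs through the notches, and the plunger is up (z of lid_center in the frame of pot_mouth below 0.0135 m and horizontal distance between lid_center and pot_mouth below 0.006 m and value of joint plunger below 0.003 m), for 0.1 s.
At the end, for the whole second after the job is handed in: The lid sits upright in the pot's mouth (within 6 mm of its axis, not lifted more than 5.5 mm off its seat, tilt under 7 degrees), turned 45 degrees clockwise from the entry marks within 12 degrees, still and held by the fingers (over 2 N) against the return spring; the plunger is up (all of step 2 and angle between lid_center's own z axis and vertical below 0.12 rad and angle between the x axis of lid_center and the x axis of pot_mouth, either way round between 0.576 and 0.995 rad and value of joint return_ring above 0.25 rad and contact force between the fingers and lid above 2 N and angular speed of lid below 0.2 rad/s); the arm keeps its last pose, push and grip.
It fails at once if the lid is turned on towards the click (beyond 69 degrees) (z of lid_center in the frame of pot_mouth below 0.0135 m and horizontal distance between lid_center and pot_mouth below 0.006 m and angle between the x axis of lid_center and the x axis of pot_mouth, either way round above 1.2 rad).
It fails at once if a bystander is moved by more than 30 mm (distance of any of spool, carton, parts_box, driver from where it was at the start of the episode above 0.03 m).
It also fails if it takes over 56 s, if anything falls off the work surface, if the arm or the gripper's body presses on something with over 40 N, if the wrist force passes 120 N, or if a joint passes its speed limit or range.

## Working session

There is one attempt and no reset: what is moved stays moved. The work goes in short steps, Python scripts to look and compute and a shell command to move; the robot and the scene stay as the last step left them, time stands still between calls to the robot, and variables do not carry over. Pictures are saved under pics/ and viewed, and the job is handed in when it is done.

```bash
mkdir -p pics; ls; python3 - <<'E'
from cell import status,camera,camera_info
import cv2
print(status.read_state())
for n in("side","top","wrist"):
    i=camera_info(n);print(n,i)
    cv2.imwrite(f"pics/{n}0.png",camera(n))
E
```

```text
pics
{'time_s': 0.0, 'joints': array([-1.3052228 ,  0.41190165, -0.01269394,  1.59706853,  0.00557937,
        1.13430258, -0.08219957]), 'joint_velocities': array([-5.03533036e-04, -8.71357779e-05, -6.12430576e-04,  1.04081909e-03,
        2.26876331e-04,  7.59867217e-04,  9.20423481e-04]), 'effort': array([-7.39635670e-04, -5.87971723e+01,  6.41438998e-01, -2.91071606e+01,
       -5.37227048e-02,  1.84313860e-02,  1.50648216e-04]), 'tcp_pos': array([204.63357079, 590.0094617 , 229.798055  ]), 'tool_rot': array([-1.55651939,  0.26211691, -0.26185104]), 'force': array([-0.15450136,  0.73365035,  0.67819291]), 'torque': array([ 0.04084146, -0.04096989,  0.00511201]), 'width': 87.56532270256835}
side {'mtx': array([[467.68269688,   0.        , 320.04273547],
       [  0.        , 467.68269688, 237.50931225],
       [  0.        ,   0.        ,   1.        ]]), 'position': array([462.74572453, 787.45948836, 700.94048293]), 'rotation': array([-0.26406594,  2.7350153 , -1.29740864])}
top {'mtx': array([[529.57261088,   0.        , 321.060233  ],
       [  0.        , 529.57261088, 241.18678205],
       [  0.        ,   0.        ,   1.        ]]), 'position': array([ 421.93751669,   36.55597657, 1140.00566544]), 'rotation': array([-2.13588866,  2.12438316, -0.18632294])}
wrist {'mtx': array([[337.43151293,   0.        , 320.74066079],
       [  0.        , 337.43151293, 242.80384874],
       [  0.        ,   0.        ,   1.        ]]), 'position': array([137.57793732, 614.46200035, 383.88645292]), 'rotation': array([2.37992574, 1.69021793, 0.22267349])}
```

View pics/side0.png

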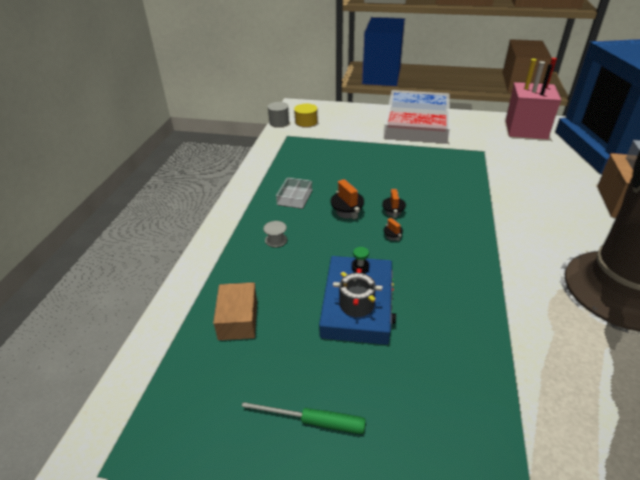

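View pics/top0.png

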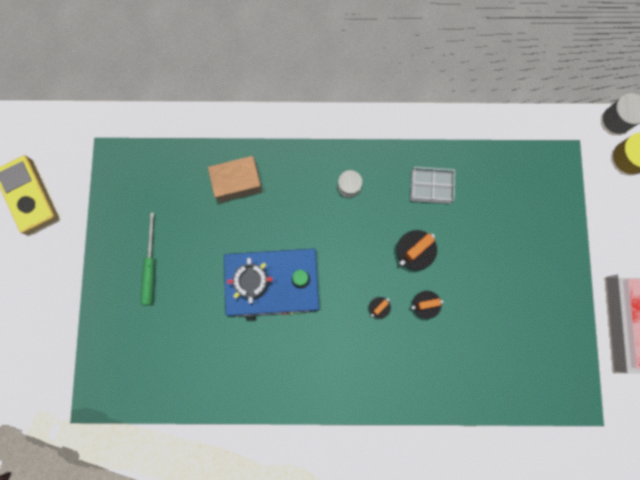

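View pics/wrist0.png

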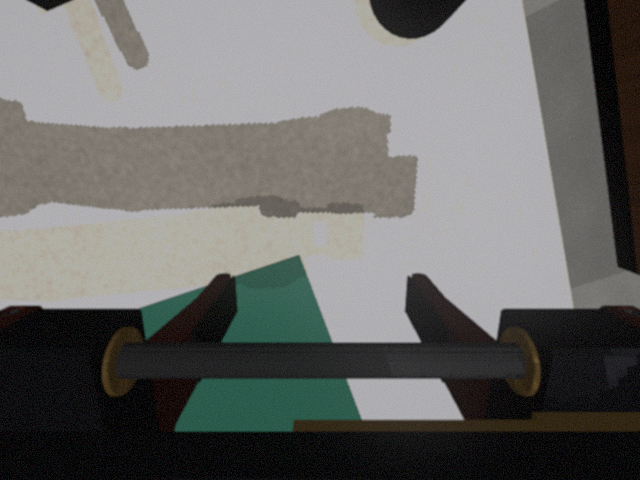

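```bash
cat > h.py <<'E'
import numpy as np,cv2
from scipy.spatial.transform import Rotation as R
from cell import status,camera,camera_info
def ray(i,u,v):
    K=i["mtx"];d=np.linalg.inv(K)@np.array([u,v,1.]);return np.array(i["position"]),R.from_rotvec(i["rotation"]).as_matrix()@d
def plane(i,u,v,z):
    p,d=ray(i,u,v);return p+d*(z-p[2])/d[2]
def proj(i,P):
    q=R.from_rotvec(i["rotation"]).as_matrix().T@(np.array(P,float)-i["position"]);q=i["mtx"]@q;return q[:2]/q[2]
def masks(im):
    h=cv2.cvtColor(im,cv2.COLOR_BGR2HSV);H,S,V=[h[...,k].astype(int) for k in range(3)]
    return dict(orange=(H>5)&(H<16)&(S>200)&(V>120),green=(H>50)&(H<75)&(S>150)&(V>80)&(im[...,1]>1.8*im[...,0]),
      white=(S<40)&(V>170),yellow=(H>20)&(H<35)&(S>150)&(V>120),red=((H<5)|(H>174))&(S>150)&(V>110),blue=(H>100)&(H<125)&(S>150),black=(V<50))
def blobs(m,mn=4):
    n,l,s,c=cv2.connectedComponentsWithStats(m.astype(np.uint8),connectivity=8)
    o=[]
    for k in range(1,n):
        if s[k,4]>=mn:
            ys,xs=np.nonzero(l==k);e,w=np.linalg.eigh(np.cov(np.array([xs,ys])+0.)) if s[k,4]>5 else (0,np.eye(2))
            o.append((c[k].round(2),int(s[k,4]),s[k,:4].tolist(),w[:,1].round(3)))
    return o
def st():
    s=status.read_state();M=R.from_rotvec(s["tool_rot"]).as_matrix()
    print("t",round(s["time_s"],2),"tcp",s["tcp_pos"].round(1),"x",M[:,0].round(3),"y",M[:,1].round(3),"z",M[:,2].round(3),"F",s["force"].round(1),"w",round(s["width"],1),"J",s["joints"].round(2));return s,M
E
python3 - <<'E'
from h import *
st()
im=cv2.imread("pics/top0.png");i=camera_info("top")
m=masks(im)
for k in m:
    for b in blobs(m[k]):
        u,v=b[0]
        if 200<u<460 and 225<v<330: print(k,*b,plane(i,u,v,{'orange':56,'green':86,'black':23,'blue':40}.get(k,90)).round(1)[:2])
a=cv2.resize(im[225:335,350:460],None,fx=5,fy=5,interpolation=2)
b=cv2.resize(im[225:335,215:325],None,fx=5,fy=5,interpolation=2)
cv2.imwrite("pics/c1.png",a);cv2.imwrite("pics/c2.png",b)
E
```

```text
t 0.15 tcp [204.7 590.1 230. ] x [ 0.945 -0.328  0.   ] y [-0.    -0.001 -1.   ] z [ 0.328  0.945 -0.001] F [ 0.3  0.  -0.4] w 87.8 J [-1.31  0.41 -0.01  1.6   0.01  1.13 -0.08]
white [296.82 299.92] 85668 [0, 100, 640, 380] [-0.996 -0.085] [489.1  84.3]
white [432.6 234.8] 5 [432, 234, 2, 3] [0. 1.] [ 621.4 -187.9]
white [248.93 260.86] 14 [248, 259, 3, 5] [-0.125  0.992] [566.3 181.1]
white [402.12 262.12] 8 [401, 261, 3, 3] [-0.707  0.707] [ 565.5 -125.2]
white [238.8  280.34] 109 [234, 267, 12, 27] [0.033 0.999] [527.2 200.1]
white [259.85 279.12] 117 [254, 266, 11, 28] [0.026 1.   ] [529.8 158.4]
white [250.  299.5] 14 [249, 297, 3, 6] [0. 1.] [489.4 176.8]
blue [281.91 285.26] 2779 [226, 250, 93, 65] [-0.882  0.472] [522.4 118. ]
blue [233.33 262.35] 178 [225, 254, 22, 24] [-0.679  0.734] [569.9 220.6]
black [431.83 249.  ] 6 [431, 247, 3, 5] [-0.55   0.835] [ 603.2 -199.6]
black [428.25 251.  ] 4 [427, 250, 3, 3] [0. 1.] [ 598.9 -191.8]
black [399.5 256. ] 8 [398, 253, 4, 6] [0.251 0.968] [ 587.7 -130.2]
black [427.88 256.41] 32 [423, 253, 10, 8] [-0.992 -0.126] [ 587.2 -190.7]
black [404.  257.5] 4 [403, 257, 3, 2] [0. 1.] [ 584.6 -139.8]
black [419.33 259.5 ] 6 [418, 258, 4, 4] [-0.7    0.714] [ 580.4 -172.3]
black [409.18 264.71] 17 [407, 261, 6, 8] [0.518 0.855] [ 569.1 -150.4]
black [422.82 263.82] 11 [421, 262, 5, 6] [0.206 0.979] [ 571.2 -179.5]
black [417.8 267.6] 5 [416, 267, 4, 2] [0. 1.] [ 563.1 -168.6]
black [433.  295.5] 4 [432, 295, 3, 2] [0. 1.] [ 504.1 -199. ]
black [434.57 310.29] 7 [432, 309, 5, 3] [-0.986  0.167] [ 473.3 -201.3]
black [416.6 310.8] 5 [416, 310, 2, 3] [0. 1.] [ 472.  -163.7]
```

View pics/c1.png

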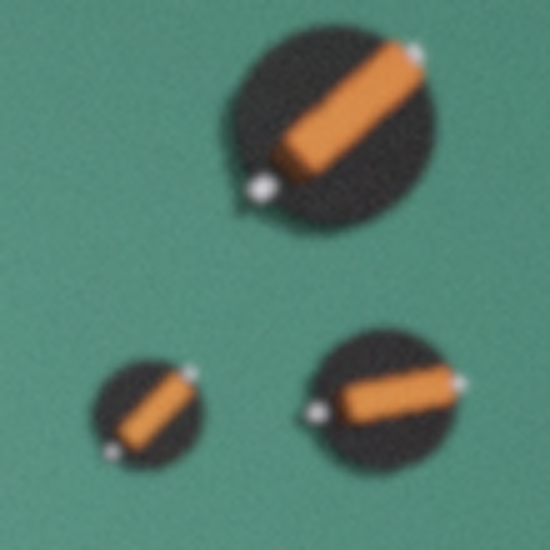

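View pics/c2.png

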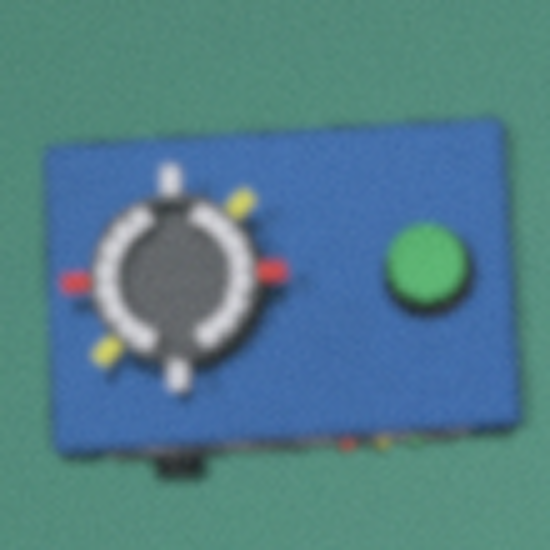

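```bash
python3 - <<'E'
from h import *
im=cv2.imread("pics/top0.png");i=camera_info("top");h=cv2.cvtColor(im,cv2.COLOR_BGR2HSV).astype(int)
for u,v in [(300,278),(428,304),(372,310),(302,260)]: print(u,v,im[v,u],h[v,u])
H,S,V=h[...,0],h[...,1],h[...,2]
g=(im[...,1].astype(int)>1.6*im[...,0])&(im[...,1].astype(int)>1.6*im[...,2])&(V>90)
o=(H>3)&(H<20)&(S>160)&(V>100)
for nm,m,z in(("g",g,86),("o",o,56)):
    for b in blobs(m,15):
        u,v=b[0]
        if 200<u<460 and 225<v<330:
            P=plane(i,u,v,z)[:2];Q=plane(i,*(b[0]+5*b[3]),z)[:2]-P
            print(nm,b,P.round(1),np.degrees(np.arctan2(Q[1],Q[0])).round(1))
# pointers of mid lid: white pixels
for b in blobs((S<70)&(V>120),3):
    u,v=b[0]
    if 405<u<450 and 290<v<320: print("ptr",b,plane(i,u,v,23)[:2])
# box
bl=(H>100)&(H<125)&(S>120)
c=max(cv2.findContours(bl.astype(np.uint8),0,2)[0],key=cv2.contourArea)
r=cv2.minAreaRect(c);q=cv2.boxPoints(r);print(r,[plane(i,*p,40)[:2].round(1) for p in q])
E
```

```text
300 278 [117 183  95] [ 67 123 183]
428 304 [ 76 143 216] [ 14 165 216]
372 310 [49 51 62] [ 5 53 62]
302 260 [171 112  68] [107 154 171]
o (array([419.44, 246.99]), 277, [407, 235, 26, 25], array([-0.751,  0.661])) [ 602.  -167.1] 131.2
o (array([428.47, 303.78]), 140, [418, 299, 22, 10], array([-0.979,  0.204])) [ 484.8 -182.3] 101.9
o (array([380.23, 307.  ]), 64, [375, 301, 12, 13], array([-0.67 ,  0.742])) [477.8 -84. ] 137.4
ptr (array([441.57, 301.5 ]), 14, [440, 299, 4, 6], array([0.182, 0.983])) [ 491.66850527 -216.60949487]
ptr (array([412.8, 307. ]), 10, [411, 306, 4, 3], array([1., 0.])) [ 479.86563813 -155.90980813]
((270.27239990234375, 281.85797119140625), (61.75450134277344, 93.62981414794922), 86.42366790771484) [array([587.5, 245.8]), array([601. ,  49.6]), array([472.3,  40.8]), array([459.3, 233. ])]
```

Three lid look-alikes in the top view: large (416,250), small (380,307) and medium (427,305). The medium one has a disc about 29 px, or 60 mm, so it fits the description, and the crop confirms it. The pot is at about (527.6, 179.3) with yaw of about 3.8°, and the plunger is at about (534, 79.5).

```bash
python3 -m jog '[[0,0,0,7,0],[0,0,0,7,0],[0,0,0,7,0],[0,0,0,7,0],[0,0,0,7,0],[0,0,0,7,0],[0,0,0,7,0],[0,0,0,7,0]]'; python3 - <<'E'
from h import *
s,M=st()
print(M.T@(np.array([534,79.5,140])-s["tcp_pos"]))
E
```

```text
time_s: 0.82
tcp_pos: [204.7, 590.3, 230.3]
tool_rot: [-1.319, 1.02, -1.021]
force: [-0.0, -0.7, 0.3]
width: 37.8
t 0.82 tcp [204.7 590.3 230.3] x [ 0.251 -0.968  0.001] y [-0.    -0.001 -1.   ] z [ 0.968  0.251 -0.   ] F [-0.  -0.7  0.3] w 37.8 J [-1.45  0.41  0.19  1.61 -0.08  1.13 -0.99]
[577.06381538  90.55792394 190.62275057]
```

```bash
python3 -m jog '[[0.036,0.003,0.012,0,0],[0.036,0.003,0.012,0,0],[0.036,0.003,0.012,0,0],[0.036,0.003,0.012,0,0],[0.036,0.003,0.012,0,0],[0.036,0.003,0.012,0,0],[0.036,0.003,0.012,0,0],[0.036,0.003,0.012,0,0]]'; python3 -m jog '[[0.036,0.003,0.012,0,0],[0.036,0.003,0.012,0,0],[0.036,0.003,0.012,0,0],[0.036,0.003,0.012,0,0],[0.036,0.003,0.012,0,0],[0.036,0.003,0.012,0,0],[0,0,0,0,0],[0,0,0,0,0]]'; python3 - <<'E'
from h import *
s,M=st()
print(M.T@(np.array([534,79.5,94])-s["tcp_pos"]))
im=camera("wrist");i=camera_info("wrist");cv2.imwrite("pics/w1.png",im)
print(i["position"],proj(i,[534,79.5,86]),proj(i,[527.6,179.3,90]))
E
```

```text
time_s: 1.48
tcp_pos: [372.0, 335.1, 206.5]
tool_rot: [-1.321, 1.016, -1.016]
force: [1.2, 0.5, -0.5]
width: 0.6
time_s: 2.15
tcp_pos: [497.3, 144.1, 188.4]
tool_rot: [-1.32, 1.019, -1.02]
force: [-0.4, 0.6, -0.4]
width: 0.6
t 2.15 tcp [497.3 144.1 188.4] x [ 0.252 -0.968  0.001] y [-0.    -0.001 -1.   ] z [ 0.968  0.252 -0.   ] F [-0.4  0.6 -0.4] w 0.6 J [-0.73  0.28  0.43  1.93 -0.14  0.96  0.02]
[71.74066273 94.43705506 19.31686715]
[478.11253601 215.42560289 342.35183812] [343.95221963 330.89578957] [371.71381084 217.32831313]
```

View pics/w1.png

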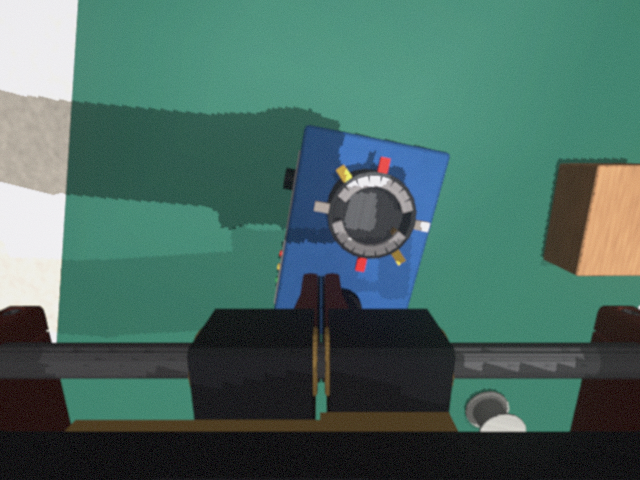

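The wrist view shows the pot rim centred near (371,215), close to the predicted (372,217). The white marks are at (321,207) and (423,226). I'll refine the pot pose from this picture.

```bash
python3 - <<'E'
from h import *
im=cv2.imread("pics/w1.png");i=camera_info("wrist")
h=cv2.cvtColor(im,cv2.COLOR_BGR2HSV).astype(int);H,S,V=h[...,0],h[...,1],h[...,2]
bl=((H>98)&(H<128)&(S>110))
for nm,m in(("red",((H<8)|(H>172))&(S>110)&(V>90)),("yel",(H>15)&(H<35)&(S>110)&(V>90)),("wht",(S<60)&(V>120))):
    for b in blobs(m,15):
        u,v=b[0]
        if 300<u<440 and 140<v<280: print(nm,b,plane(i,u,v,90)[:2].round(1))
cv2.imwrite("pics/w1c.png",cv2.resize(im[140:290,290:450],None,fx=4,fy=4,interpolation=2))
E
```

```text
red (array([383.36, 165.38]), 153, [377, 158, 13, 16], array([-0.264,  0.965])) [524.6 218.3]
red (array([360.52, 263.56]), 117, [356, 257, 10, 14], array([-0.266,  0.964])) [529.8 141.7]
yel (array([343.79, 173.83]), 150, [337, 166, 15, 17], array([0.555, 0.832])) [498.4 205.1]
yel (array([397.67, 256.52]), 91, [392, 250, 12, 14], array([0.546, 0.838])) [556.3 154.6]
wht (array([376.75, 188.8 ]), 1001, [338, 174, 75, 39], array([-0.984, -0.18 ])) [525.  200.8]
wht (array([321.18, 207.05]), 154, [313, 202, 17, 12], array([-0.991, -0.131])) [488.5 177.2]
wht (array([364.89, 240.89]), 654, [333, 221, 72, 34], array([-0.982, -0.188])) [527.9 160.3]
wht (array([421.67, 225.62]), 147, [414, 220, 16, 12], array([-0.983, -0.184])) [566.4 182.8]
```

View pics/w1c.png

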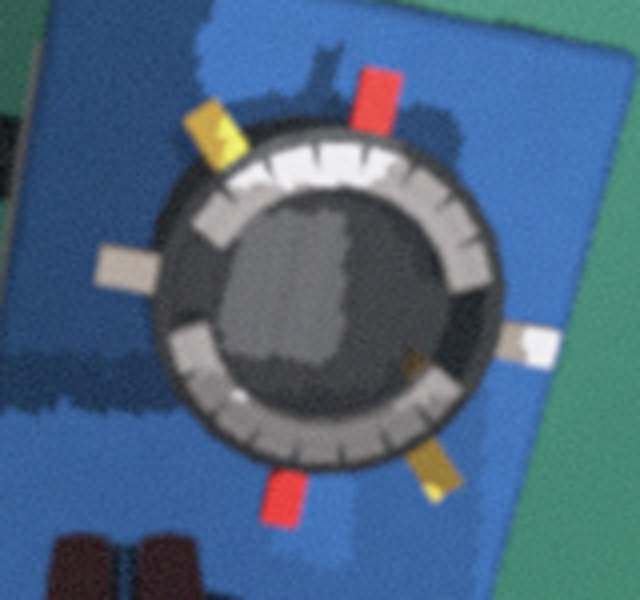

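```bash
python3 -m jog '[[0.0238,0.02,0.0066,0,0],[0.0238,0.02,0.0066,0,0],[0.0238,0.02,0.0066,0,0],[0,0.02,0,0,0],[0,0.004,0,0,0],[0,0,0,0,0]]'; python3 -m jog '[[0,0.006,0,0,0],[0,0.006,0,0,0],[0,0.005,0,0,0],[0,0.005,0,0,0],[0,0.001,0,0,0],[0,0,0,0,0],[0,0,0,0,0],[0,0,0,0,0]]'
```

```text
time_s: 2.7
tcp_pos: [532.4, 84.3, 103.4]
tool_rot: [-1.324, 1.017, -1.012]
force: [-0.0, -0.4, -0.9]
width: 0.8
time_s: 3.37
tcp_pos: [534.6, 84.4, 82.6]
tool_rot: [-1.319, 1.014, -1.014]
force: [-1.9, 2.0, 7.3]
width: 0.5
```

```bash
python3 -m jog '[[0,0.002,0,0,0],[0,0.001,0,0,0],[0,0,0,0,0],[0,0,0,0,0],[0,0,0,0,0]]'; python3 -c "
from h import *
st();cv2.imwrite('pics/s1.png',cv2.resize(camera('side')[220:360,290:430],None,fx=4,fy=4))"
```

```text
time_s: 3.78
tcp_pos: [534.7, 84.5, 82.0]
tool_rot: [-1.317, 1.015, -1.014]
force: [-9.9, 1.7, 33.3]
width: 0.5
t 3.78 tcp [534.7  84.5  82. ] x [ 0.258 -0.966 -0.003] y [ 0.002  0.004 -1.   ] z [0.966 0.258 0.003] F [-9.9  1.7 33.3] w 0.5 J [-0.55  0.47  0.39  1.97 -0.26  0.75  0.26]
```

View pics/s1.png

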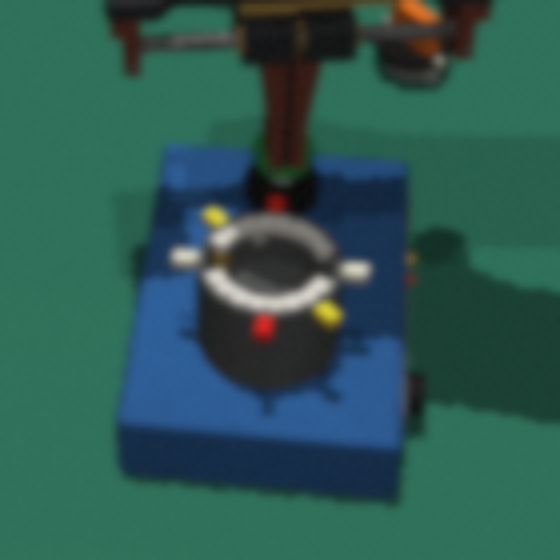

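```bash
python3 -m jog '[[0,-0.02,0,0,0],[0,-0.03,0,0,0],[0,-0.03,0,0,0.05],[0.035,-0.03,-0.013,0,0.05],[0.035,0,-0.013,0,0.05],[0.035,0,-0.013,0,0.05],[0.035,0,-0.013,0,0.05],[0.035,0,-0.013,0,0.05]]';python3 -m jog '[[0.035,0,-0.013,0,0.05],[0.035,0,-0.013,0,0.05],[0.035,0,-0.013,0,0.05],[0.033,0,-0.013,0,0.05],[0,0,0,0,0.05],[0,0,0,0,0.05],[0,0,0,0,0.05]]'; python3 -c "
from h import *
s,M=st();i=camera_info('wrist');im=camera('wrist');cv2.imwrite('pics/w2.png',im);np.save('w2.npy',i,allow_pickle=True);print(proj(i,[485.5,-186,56]))
cv2.imwrite('pics/t2.png',cv2.resize(camera('top')[230:330,220:320],None,fx=4,fy=4))"
```

```text
time_s: 4.5
tcp_pos: [516.3, -99.5, 185.2]
tool_rot: [-1.32, 1.014, -1.015]
force: [-0.0, -0.1, -0.8]
width: 36.8
time_s: 5.08
tcp_pos: [501.8, -244.3, 184.5]
tool_rot: [-1.32, 1.016, -1.015]
force: [0.7, 0.2, -0.2]
width: 50.1
t 5.08 tcp [ 501.8 -244.3  184.5] x [ 0.257 -0.966 -0.001] y [-0.     0.001 -1.   ] z [0.966 0.257 0.   ] F [ 0.7  0.2 -0.2] w 50.1 J [-0.06  0.37  0.56  1.84 -0.23  0.99  0.85]
[319.6429694  166.79563286]
```

View pics/w2.png

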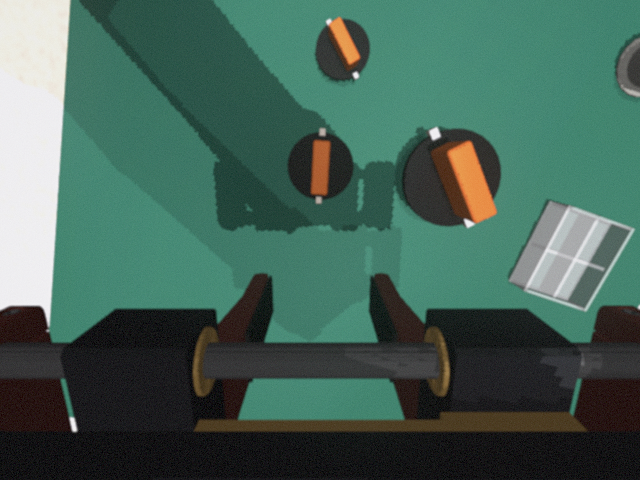

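View pics/t2.png

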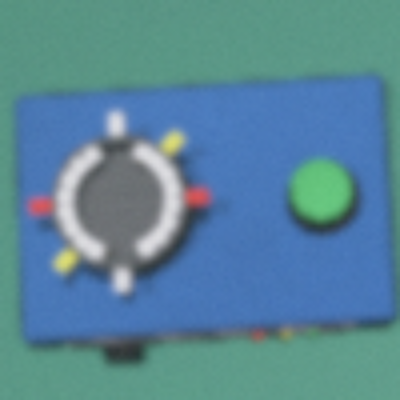

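The medium lid's bar is at (320,167) in the wrist view, with pointers at (322,131) and (319,200). The small lid is at (343,45) and the large one at (462,180). The plunger is up again. Next I'll measure the lid precisely.

```bash
python3 - <<'E'
from h import *
im=cv2.imread("pics/w2.png");i=np.load("w2.npy",allow_pickle=True).item()
h=cv2.cvtColor(im,cv2.COLOR_BGR2HSV).astype(int);H,S,V=h[...,0],h[...,1],h[...,2]
for nm,m,z in(("or",(H>3)&(H<20)&(S>140)&(V>90),56),("wht",(S<60)&(V>100),23),("blk",(V<60),26)):
    for b in blobs(m,15):
        u,v=b[0]
        if 270<u<370 and 110<v<220: 
            P=plane(i,u,v,z)[:2];Q=plane(i,*(b[0]+5*b[3]),z)[:2]-P
            print(nm,b,P.round(1),np.degrees(np.arctan2(Q[1],Q[0])).round(1))
s,M=st()
E
```

```text
or (array([320.18, 166.9 ]), 942, [311, 140, 20, 56], array([-0.055,  0.998])) [ 485.9 -186. ] -78.5
wht (array([321.97, 131.07]), 58, [319, 127, 7, 9], array([0.063, 0.998])) [ 479.9 -156.7] -71.4
wht (array([318.18, 199.8 ]), 49, [315, 196, 7, 8], array([-0.081,  0.997])) [ 492.1 -216.8] -80.0
blk (array([319.79, 165.33]), 2337, [287, 133, 67, 67], array([-0.995, -0.095])) [ 485.5 -185.9] -170.6
t 5.18 tcp [ 502.3 -243.3  184.6] x [ 0.259 -0.966 -0.001] y [-0.     0.001 -1.   ] z [0.966 0.259 0.   ] F [-0.1 -0.7 -0.1] w 49.9 J [-0.07  0.37  0.56  1.84 -0.23  0.99  0.85]
```

```bash
python3 -m jog '[[0,0,0,3.5,0.05],[-0.02,0.02,-0.002,0,0.05],[-0.02,0.02,-0.0014,0,0.05],[-0.0192,0.02,-0.0014,0,0.05],[0,0.02,0,0,0.05],[0,0.01,0,0,0.05],[0,0,0,0,0.05],[0,0,0,0,0.05]]'; python3 -c "
from h import *
s,M=st();print(M.T@(np.array([485.8,-186.2,37])-s['tcp_pos']))"
```

```text
time_s: 5.85
tcp_pos: [485.7, -187.9, 94.9]
tool_rot: [-1.297, 1.061, -1.061]
force: [-0.5, -0.1, 0.3]
width: 49.7
t 5.85 tcp [ 485.7 -187.9   94.9] x [ 0.198 -0.98   0.   ] y [-0. -0. -1.] z [ 0.98   0.198 -0.   ] F [-0.5 -0.1  0.3] w 49.7 J [-0.12  0.44  0.51  2.01 -0.3   0.77  0.77]
[-1.67264191 57.92590609  0.50485109]
```

```bash
python3 -m jog '[[-0.0017,0.02,0.0005,0,0.05],[0,0.02,0,0,0.05],[0,0.012,0,0,0.05],[0,0.006,0,0,0.05],[0,0,0,0,0.05],[0,0,0,0,0.05]]'; python3 -c "
from h import *
s,M=st();print(M.T@(np.array([485.8,-186.2,37])-s['tcp_pos']))
cv2.imwrite('pics/w3.png',camera('wrist'))"
```

```text
time_s: 6.35
tcp_pos: [485.8, -186.8, 37.3]
tool_rot: [-1.296, 1.062, -1.063]
force: [0.3, -0.5, 0.6]
width: 49.7
t 6.35 tcp [ 485.8 -186.8   37.3] x [ 0.197 -0.98   0.   ] y [ 0. -0. -1.] z [0.98  0.197 0.   ] F [ 0.3 -0.5  0.6] w 49.7 J [-0.08  0.53  0.45  2.04 -0.37  0.65  0.82]
[-0.579108    0.29524249  0.11666516]
```

View pics/w3.png

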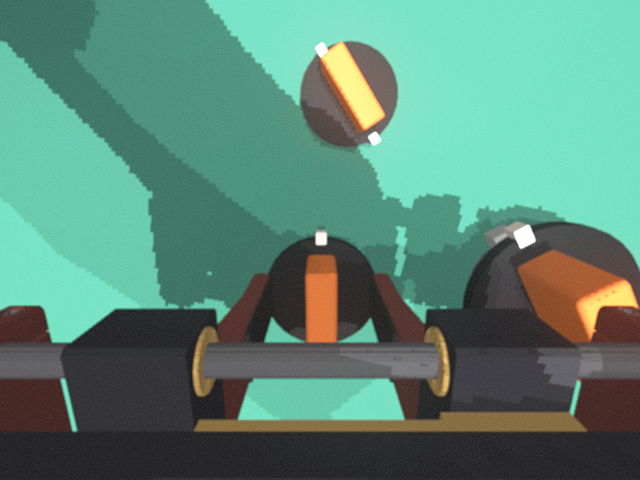

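The bar, at (321,295), lies centred between the fingers with its pointer at (321,238). Closing.

```bash
python3 -m jog '[[0,0,0,0,0.005],[0,0,0,0,0.005],[0,0,0,0,0.005],[0,0,0,0,0.005],[0,0,0,0,0.005],[0,0,0,0,0.005],[0,0,0,0,0.005]]'; python3 -m jog '[[0,-0.02,0,0,0.005],[0,-0.03,0,0,0.005],[0,-0.03,0,0,0.005],[0,-0.03,0,0,0.005],[0,0,0,0,0.005]]'; python3 -c "
from h import *
s,M=st()
cv2.imwrite('pics/w4.png',camera('wrist'))"
```

```text
time_s: 6.98
tcp_pos: [485.6, -186.2, 36.8]
tool_rot: [-1.297, 1.062, -1.062]
force: [0.0, 0.3, 1.4]
width: 13.7
time_s: 7.4
tcp_pos: [488.0, -187.6, 151.6]
tool_rot: [-1.293, 1.056, -1.067]
force: [0.2, 0.7, -0.8]
width: 14.1
t 7.4 tcp [ 488.  -187.6  151.6] x [ 0.196 -0.981  0.003] y [ 0.007 -0.001 -1.   ] z [0.98  0.197 0.007] F [ 0.2  0.7 -0.8] w 14.1 J [-0.17  0.35  0.56  1.97 -0.24  0.88  0.71]
```

View pics/w4.png

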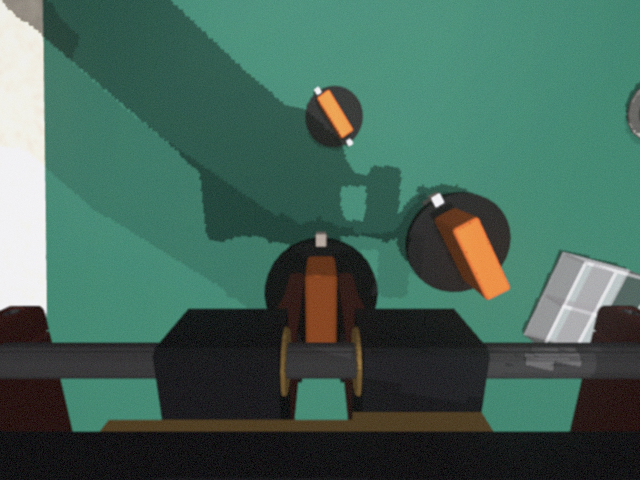

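```bash
python3 -m jog '[[0,-0.005,0,-6.9,0.005],[0,-0.005,0,-6.9,0.005],[0,-0.005,0,-6.9,0.005],[0,0,0,-6.9,0.005],[0,0,0,-6.9,0.005],[0,0,0,-6.9,0.005],[0,0,0,-6.9,0.005],[0,0,0,-6.9,0.005]]'; python3 -m jog '[[0,0,0,-6.9,0.005],[0,0,0,-6.9,0.005],[0,0,0,-6.9,0.005],[0,0,0,-6.9,0.005],[0,0,0,0,0.005]]'; python3 -c "
from h import *
s,M=st();print(np.degrees(np.arctan2(M[1,2],M[0,2])),M.T@(np.array([527.4,179.8,165])-s['tcp_pos']))
"
```

```text
time_s: 8.12
tcp_pos: [484.7, -185.8, 160.2]
tool_rot: [-1.547, 0.318, -0.314]
force: [-0.0, -0.6, -1.0]
width: 13.7
time_s: 8.53
tcp_pos: [484.7, -185.9, 160.3]
tool_rot: [-1.569, -0.06, 0.063]
force: [0.1, -0.6, -0.5]
width: 13.7
t 8.53 tcp [ 484.7 -185.9  160.3] x [ 0.997  0.078 -0.002] y [-0.002  0.001 -1.   ] z [-0.078  0.997  0.001] F [ 0.1 -0.6 -0.5] w 13.7 J [ 0.07  0.31  0.25  1.94 -0.1   0.9   2.02]
94.48925574494427 [ 71.15707465  -4.39938231 361.28223107]
```

```bash
python3 -m jog '[[0.0071,-0.0008,0.0361,0,0.005],[0.0071,-0.0008,0.0361,0,0.005],[0.0071,-0.0008,0.0361,0,0.005],[0.0071,-0.0008,0.0361,0,0.005],[0.0071,-0.0008,0.0361,0,0.005],[0.0071,0,0.0361,0,0.005],[0.0071,0,0.0361,0,0.005],[0.0071,0,0.0361,0,0.005]]'; python3 -m jog '[[0.0071,0,0.0361,0,0.005],[0.0071,0,0.0361,0,0.005],[0,0,0,0,0.005],[0,0,0,0,0.005],[0,0,0,0,0.005]]'; python3 -c "
from h import *
s,M=st();print(np.degrees(np.arctan2(M[1,2],M[0,2])),M.T@(np.array([527.4,179.8,130])-s['tcp_pos']))
cv2.imwrite('pics/w5.png',camera('wrist'));
cv2.imwrite('pics/t5.png',camera('top'));cv2.imwrite('pics/s5.png',camera('side'))
np.save('w5.npy',camera_info('wrist'),allow_pickle=True)"
```

```text
time_s: 9.2
tcp_pos: [520.5, 107.7, 164.8]
tool_rot: [-1.57, -0.053, 0.055]
force: [0.1, -0.6, -1.4]
width: 13.7
time_s: 9.62
tcp_pos: [529.4, 178.3, 164.7]
tool_rot: [-1.571, -0.054, 0.057]
force: [0.8, 0.1, -1.3]
width: 14.1
t 9.62 tcp [529.4 178.3 164.7] x [ 0.998  0.071 -0.002] y [-0.002 -0.001 -1.   ] z [-0.071  0.998 -0.001] F [ 0.8  0.1 -1.3] w 14.1 J [-0.49  0.37  0.1   1.84 -0.05  0.94  1.27]
94.04572271210004 [-1.85233305 34.65334732  1.64314012]
```

View pics/w5.png

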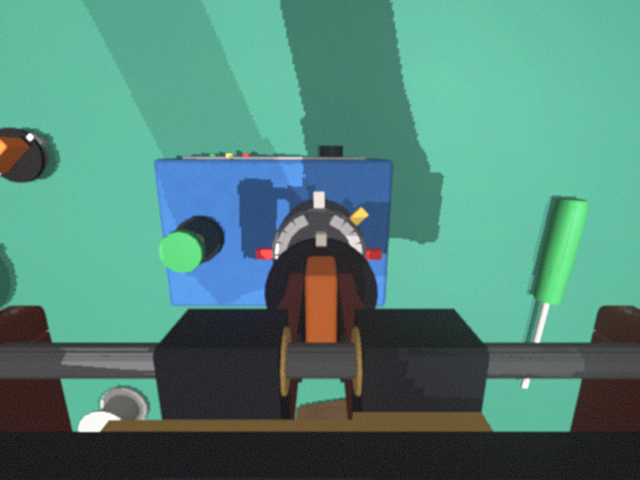

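View pics/s5.png

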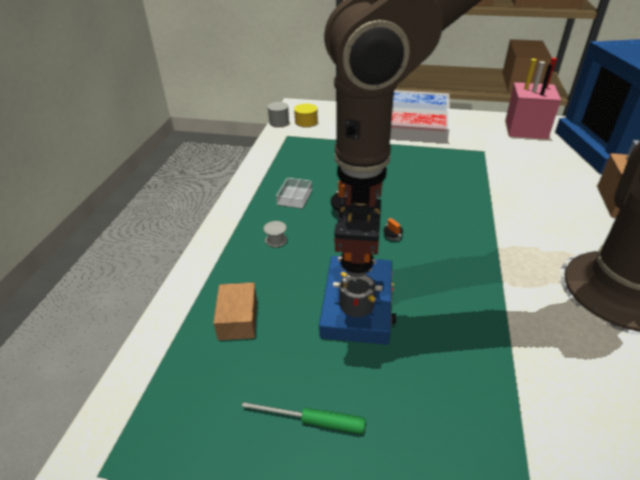

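```bash
python3 - <<'E'
from h import *
im=cv2.imread("pics/w5.png");i=np.load("w5.npy",allow_pickle=True).item()
s,M=st();p=s["tcp_pos"]
h=cv2.cvtColor(im,cv2.COLOR_BGR2HSV).astype(int);H,S,V=h[...,0],h[...,1],h[...,2]
for nm,m,z in(("or",(H>3)&(H<20)&(S>140)&(V>60),p[2]+19),("wht",(S<60)&(V>100),90),("yel",(H>15)&(H<35)&(S>110)&(V>90),90),("red",((H<8)|(H>172))&(S>110)&(V>90),90)):
    for b in blobs(m,12):
        u,v=b[0]
        if 250<u<390 and 180<v<350: 
            z2=p[2]-14 if (nm=="wht" and v>228 and 310<u<330) else z
            P=plane(i,u,v,z2);print(nm,b[:3],P[:2].round(1),"tool",(M.T@(P-p)).round(1))
E
```

```text
t 9.77 tcp [530.  177.2 165.4] x [ 0.998  0.069 -0.001] y [-0.001 -0.001 -1.   ] z [-0.069  0.998 -0.001] F [ 0.1 -0.6 -0.9] w 13.9 J [-0.49  0.36  0.1   1.84 -0.05  0.94  1.27]
or (array([320.74, 299.99]), 2749, [304, 256, 34, 87]) [521.  177.7] tool [ -8.9 -19.    1.1]
wht (array([318.52, 200.07]), 228, [312, 191, 14, 20]) [490.7 174.1] tool [-39.4  75.5  -0.3]
wht (array([364.16, 215.68]), 19, [359, 207, 10, 17]) [499.3 206.2] tool [-28.5  75.4  31.1]
wht (array([287.4 , 234.99]), 666, [272, 215, 37, 45]) [516.6 154. ] tool [-14.9  75.5 -22.2]
wht (array([347.21, 232.32]), 556, [329, 214, 35, 40]) [511.8 195.6] tool [-16.8  75.4  19.6]
wht (array([320.75, 238.52]), 180, [315, 231, 13, 16]) [501.9 176.4] tool [-28.   14.    1.1]
yel (array([357.98, 216.01]), 178, [349, 208, 19, 18]) [499.8 202. ] tool [-28.3  75.4  26.8]
red (array([264.14, 253.26]), 144, [256, 249, 16, 10]) [531.  138.1] tool [ -1.6  75.5 -39.1]
red (array([372.7 , 253.63]), 156, [365, 249, 16, 11]) [526.1 215. ] tool [-1.2 75.4 38. ]
```

```bash
python3 -m jog '[[-0.0012,0.01,-0.0004,0,0.005],[-0.0012,0.01,-0.0004,0,0.005],[0,0.008,0,0,0.005],[0,0.003,0,0,0.005],[0,0,0,0,0.005],[0,0,0,0,0.005],[0,0,0,0,0.005]]'; cat > rel.py <<'E'
from h import *
import sys
im=camera("wrist");i=camera_info("wrist");s,M=st();p=s["tcp_pos"]
cv2.imwrite(f"pics/{sys.argv[1]}.png",im);cv2.imwrite(f"pics/{sys.argv[1]}s.png",cv2.resize(camera("side")[230:350,300:420],None,fx=5,fy=5,interpolation=2))
print("yaw",np.degrees(np.arctan2(M[1,2],M[0,2])))
h=cv2.cvtColor(im,cv2.COLOR_BGR2HSV).astype(int);H,S,V=h[...,0],h[...,1],h[...,2]
for nm,m,z in(("or",(H>3)&(H<20)&(S>140)&(V>60),p[2]+19),("wht",(S<60)&(V>100),90),("yel",(H>15)&(H<35)&(S>110)&(V>90),90),("red",((H<8)|(H>172))&(S>110)&(V>90),90)):
    for b in blobs(m,12):
        u,v=b[0]
        if 220<u<420 and 150<v<350:
            P=plane(i,u,v,z);Q=plane(i,u,v,p[2]-12);print(nm,b[:3],P[:2].round(1),"tool",(M.T@(P-p)).round(1),"asptr",(M.T@(Q-p)).round(1)[::2])
E
python3 rel.py w6
```

```text
time_s: 10.35
tcp_pos: [527.9, 178.1, 134.9]
tool_rot: [-1.57, -0.057, 0.057]
force: [0.1, -0.8, -0.8]
width: 13.9
t 10.4 tcp [528.  178.1 135. ] x [0.997 0.073 0.001] y [ 0.001  0.    -1.   ] z [-0.073  0.997  0.   ] F [ 0.4 -0.  -1.2] w 13.8 J [-0.49  0.4   0.1   1.87 -0.05  0.87  1.28]
yaw 94.17384665192036
or (array([320.75, 299.86]), 2760, [304, 256, 34, 87]) [518.9 178.5] tool [ -9.  -19.    1.1] asptr [5.2 1.1]
wht (array([263.91, 159.67]), 666, [166, 157, 205, 5]) [463.7 142. ] tool [-66.8  45.  -31.3] asptr [-67.5 -25.9]
wht (array([318.45, 208.85]), 292, [312, 198, 14, 22]) [489.8 175.1] tool [-38.3  45.   -0.2] asptr [-43.7   0. ]
wht (array([367.  , 224.76]), 37, [356, 216, 20, 22]) [497.4 205. ] tool [-28.6  45.   29. ] asptr [-35.6  24.4]
wht (array([285.9 , 244.03]), 589, [265, 225, 43, 50]) [512.9 156.8] tool [-16.7  45.  -20.2] asptr [-25.7 -16.7]
wht (array([347.79, 239.47]), 436, [330, 226, 39, 33]) [507.3 194.3] tool [-19.5  45.   17.6] asptr [-28.   14.9]
wht (array([320.74, 238.48]), 184, [315, 231, 13, 16]) [507.9 177.8] tool [-20.1  45.    1.1] asptr [-28.6   1.1]
yel (array([363.38, 227.07]), 229, [353, 217, 21, 21]) [499.  202.9] tool [-27.2  45.   26.9] asptr [-34.4  22.6]
red (array([237.29, 156.5 ]), 28, [234, 155, 8, 4]) [463.  126.8] tool [-68.6  45.  -46.5] asptr [-69.  -38.6]
red (array([256.75, 269.01]), 195, [248, 263, 18, 13]) [530.3 139.3] tool [ -0.6  45.  -38.8] asptr [-12.3 -32.2]
red (array([379.94, 269.4 ]), 201, [371, 264, 18, 12]) [525.1 216. ] tool [-0.1 45.1 38. ] asptr [-11.9  31.9]
```

View pics/w6.png

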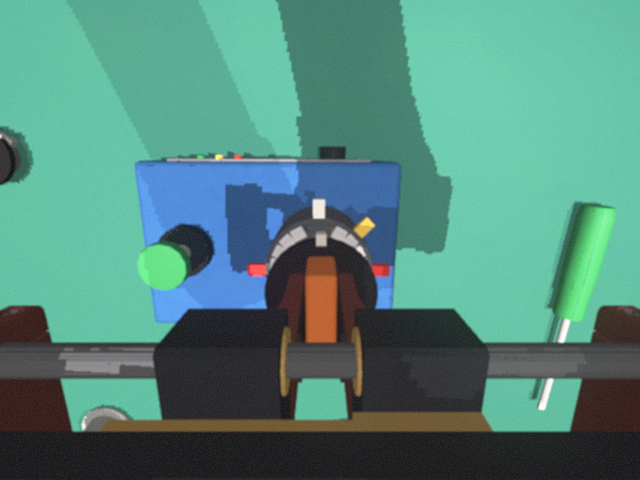

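View pics/w6s.png

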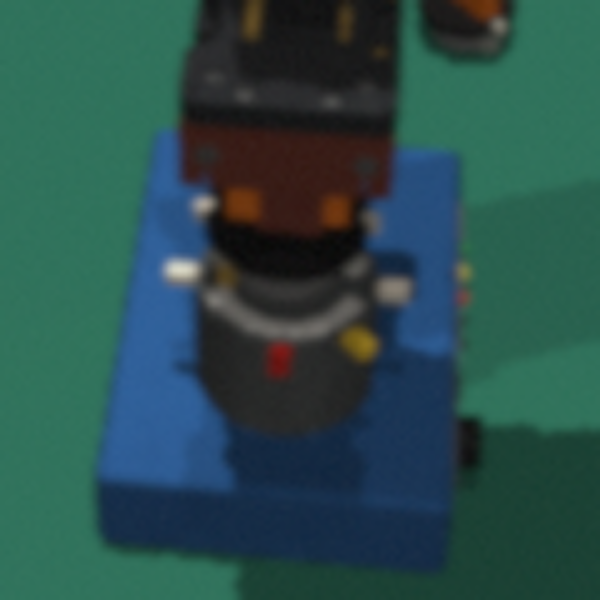

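```bash
python3 - <<'E'
from h import *
i=camera_info("side")
for P in([527.4,178.5,90],[527.4,178.5,121.5],[530.4,178.5,121.5],[527.4,181.5,121.5]):print(proj(i,P))
a=cv2.imread("pics/w6s.png");h=cv2.cvtColor(a,cv2.COLOR_BGR2HSV).astype(int)
for b in blobs((h[...,1]<70)&(h[...,2]>95),60):print(b[:3],b[0]/5+[300,230])
o=(h[...,0]<20)&(h[...,1]>120)&(h[...,2]>90)
for b in blobs(o,60):print("o",b[:3],b[0]/5+[300,230])
E
```

```text
[358.04619157 285.60276963]
[358.62272427 273.10725825]
[356.96013899 272.89835485]
[358.39198762 274.24738752]
(array([498.43,  24.41]), 115, [493, 18, 12, 13]) [399.686 234.882]
(array([202.47, 205.07]), 359, [192, 194, 23, 26]) [340.494 271.014]
(array([375.97, 221.28]), 65, [373, 212, 6, 21]) [375.194 274.256]
(array([183.09, 271.42]), 883, [164, 259, 39, 29]) [336.618 284.284]
(array([459.64, 269.91]), 107, [454, 261, 13, 21]) [391.928 283.982]
(array([394.82, 289.92]), 611, [379, 279, 32, 26]) [378.964 287.984]
(array([275.82, 319.65]), 1403, [208, 292, 144, 45]) [355.164 293.93 ]
o (array([484.55,   7.02]), 387, [467, 0, 30, 18]) [396.91  231.404]
o (array([243.07, 203.42]), 691, [229, 190, 29, 28]) [348.614 270.684]
o (array([334.94, 210.91]), 488, [324, 198, 22, 26]) [366.988 272.182]
o (array([279.77, 356.35]), 476, [271, 343, 20, 30]) [355.954 301.27 ]
```

```bash
python3 -m jog '[[-0.0016,0,-0.0014,0,0.005],[0,0.004,0,0,0.005],[0,0.004,0,0,0.005],[0,0.004,0,0,0.005],[0,0.002,0,0,0.005],[0,0,0,0,0.005],[0,0,0,0,0.005]]'; python3 rel.py w7
```

```text
time_s: 11.03
tcp_pos: [526.1, 176.4, 120.5]
tool_rot: [-1.57, -0.057, 0.058]
force: [-1.2, -0.4, -0.4]
width: 13.9
t 11.08 tcp [526.2 176.5 120.7] x [ 0.997  0.073 -0.   ] y [-0. -0. -1.] z [-0.073  0.997 -0.   ] F [-0.3 -0.8 -1.2] w 13.7 J [-0.49  0.41  0.1   1.89 -0.05  0.84  1.28]
yaw 94.17418031358973
or (array([320.75, 299.86]), 2764, [304, 256, 34, 87]) [517.2 176.9] tool [ -9.  -19.    1.1] asptr [5.2 1.1]
wht (array([265.88, 163.08]), 820, [159, 159, 217, 7]) [463.1 143.8] tool [-65.3  30.7 -28. ] asptr [-65.9 -25.1]
wht (array([320.96, 216.06]), 331, [314, 205, 15, 23]) [489.6 175.1] tool [-36.6  30.7   1.3] asptr [-40.1   1.3]
wht (array([372.58, 226.  ]), 12, [368, 224, 11, 6]) [493.2 204.3] tool [-30.9  30.7  30.1] asptr [-35.   27.2]
wht (array([320.65, 238.57]), 185, [315, 231, 13, 16]) [502.5 175.8] tool [-23.8  30.7   1.1] asptr [-28.5   1.1]
wht (array([375.5 , 239.59]), 22, [369, 231, 13, 16]) [500.9 206.8] tool [-23.1  30.7  32.1] asptr [-27.9  28.9]
wht (array([288.32, 245.86]), 219, [270, 234, 36, 32]) [508.  157.8] tool [-19.5  30.7 -17.3] asptr [-24.7 -15.4]
wht (array([355.54, 247.93]), 254, [337, 234, 39, 33]) [506.5 196. ] tool [-18.2  30.7  20.9] asptr [-23.5  18.9]
yel (array([368.87, 236.07]), 274, [358, 226, 23, 22]) [499.1 202.8] tool [-25.2  30.7  28.3] asptr [-29.8  25.5]
red (array([234.9 , 159.55]), 31, [231, 158, 9, 4]) [462.4 127.3] tool [-67.2  30.7 -44.4] asptr [-67.6 -39.8]
red (array([254.61, 280.07]), 243, [245, 274, 20, 13]) [530.1 139.1] tool [  1.2  30.7 -37.5] asptr [ -6.1 -33.6]
red (array([386.18, 280.96]), 230, [377, 275, 19, 13]) [525.3 215.8] tool [ 1.9 30.7 39.3] asptr [-5.5 35.5]
```

View pics/w7.png

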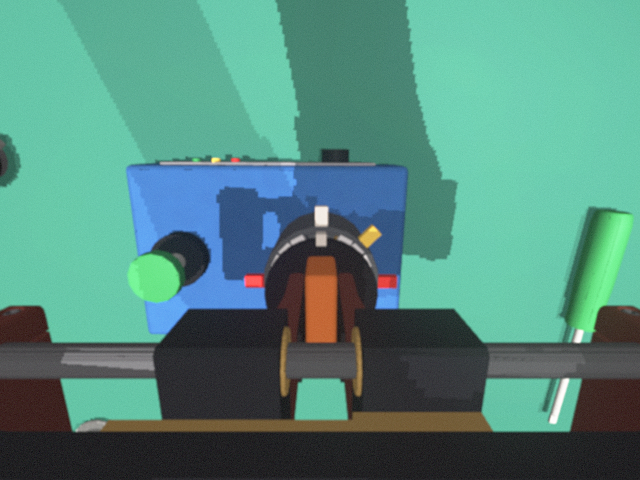

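View pics/w7s.png

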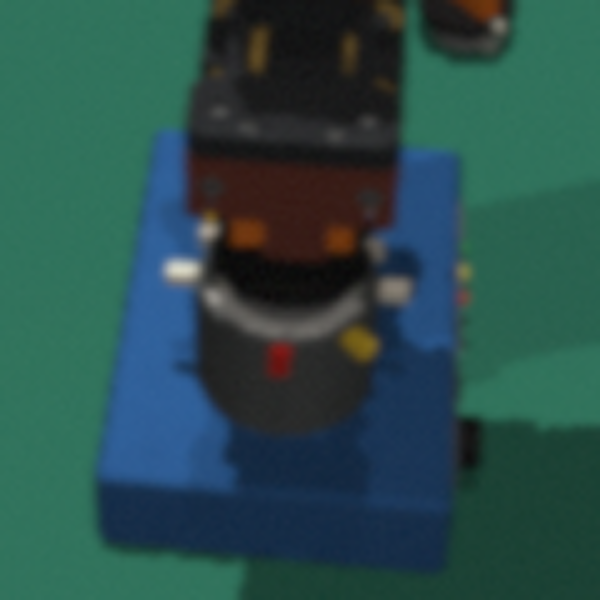

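The pointer (320.7) and the white mark (321.0) line up. The lid is about 7 mm into the mouth with no contact force, so I'm continuing down.

```bash
python3 -m jog '[[0,0.004,0,0,0.005],[0,0.004,0,0,0.005],[0,0.003,0,0,0.005],[0,0.001,0,0,0.005],[0,0,0,0,0.005],[0,0,0,0,0.005]]';  python3 -m jog '[[0,0.001,0,0,0.005],[0,0.001,0,0,0.005],[0,0,0,0,0.005],[0,0,0,0,0.005]]'
```

```text
time_s: 11.63
tcp_pos: [526.2, 176.4, 108.6]
tool_rot: [-1.57, -0.057, 0.057]
force: [0.4, -0.8, -0.7]
width: 14.0
time_s: 11.97
tcp_pos: [526.3, 176.5, 106.8]
tool_rot: [-1.57, -0.057, 0.057]
force: [-0.3, -0.4, -1.2]
width: 14.0
```

```bash
python3 -m jog '[[0,0.001,0,0,0.005],[0,0,0,0,0.005],[0,0,0,0,0.005]]';  python3 -m jog '[[0,0.001,0,0,0.005],[0,0,0,0,0.005],[0,0,0,0,0.005]]'; python3 rel.py w8
```

```text
time_s: 12.22
tcp_pos: [526.3, 176.5, 106.8]
tool_rot: [-1.57, -0.058, 0.057]
force: [-2.9, -1.0, 8.9]
width: 13.8
time_s: 12.47
tcp_pos: [526.3, 176.5, 106.7]
tool_rot: [-1.569, -0.058, 0.057]
force: [-6.7, -1.2, 17.9]
width: 13.7
t 12.52 tcp [526.3 176.5 106.7] x [0.997 0.073 0.001] y [ 0.001  0.001 -1.   ] z [-0.073  0.997  0.001] F [-5.3 -2.5 18. ] w 13.9 J [-0.48  0.43  0.09  1.9  -0.05  0.81  1.28]
yaw 94.16980815057292
or (array([320.7 , 299.75]), 2777, [304, 256, 34, 87]) [517.2 176.9] tool [ -9.1 -19.    1. ] asptr [5.2 1. ]
wht (array([261.25, 163.22]), 890, [149, 161, 230, 5]) [462.9 143.7] tool [-65.7  16.7 -28.1] asptr [-65.8 -27.3]
wht (array([320.75, 226.19]), 530, [313, 209, 17, 38]) [492.4 175.2] tool [-33.9  16.7   1.1] asptr [-35.    1.1]
wht (array([369.94, 233.31]), 16, [364, 229, 14, 10]) [494.4 201. ] tool [-30.1  16.7  26.7] asptr [-31.2  26. ]
wht (array([378.33, 247.22]), 18, [372, 240, 15, 15]) [501.5 206.2] tool [-22.6  16.7  31.4] asptr [-23.9  30.5]
wht (array([276.42, 256.83]), 12, [275, 255, 4, 5]) [510.6 152.9] tool [-17.4  16.7 -22.4] asptr [-18.9 -21.7]
wht (array([374.83, 271.34]), 104, [368, 261, 14, 26]) [515.  205.9] tool [-9.1 16.7 30.1] asptr [-10.8  29.3]
wht (array([269.64, 267.3 ]), 33, [266, 262, 8, 12]) [516.7 149.5] tool [-11.5  16.7 -26.2] asptr [-13.2 -25.5]
yel (array([372.32, 241.68]), 315, [361, 230, 24, 24]) [498.8 202.7] tool [-25.6  16.7  28.1] asptr [-26.8  27.4]
red (array([229.63, 159.51]), 35, [225, 158, 10, 4]) [462.2 128.2] tool [-67.5  16.6 -43.5] asptr [-67.6 -42.3]
red (array([249.3 , 289.07]), 281, [240, 282, 20, 15]) [530.  138.9] tool [  0.9  16.7 -37.8] asptr [ -1.1 -36.7]
red (array([391.09, 289.77]), 265, [381, 283, 21, 14]) [525.  215.9] tool [ 1.5 16.7 39.4] asptr [-0.5 38.3]
```

View pics/w8.png

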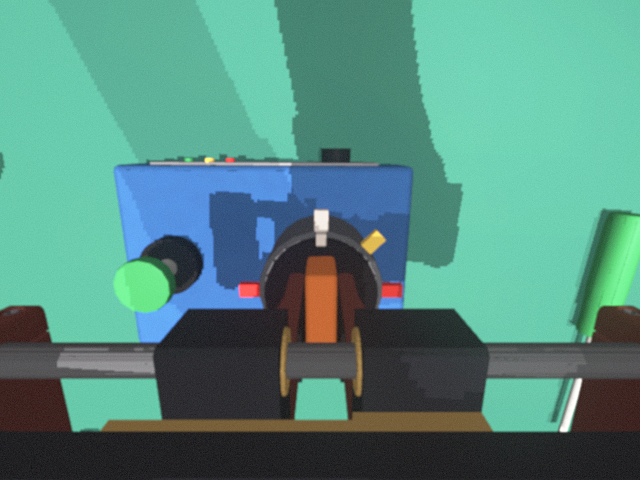

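View pics/w8s.png

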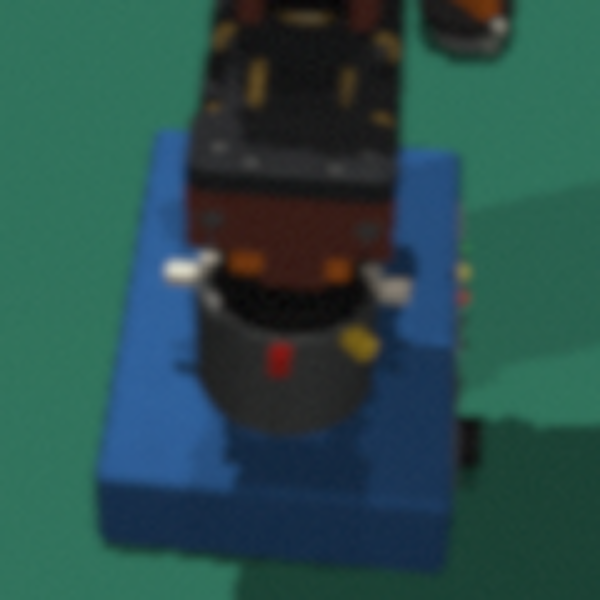

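The lid is seated: contact at TCP z = 106.8, with the pointer meeting the white mark at (321,226). I'll ease the push, then turn clockwise in stages.

```bash
python3 -m jog '[[0,-0.0015,0,0,0.005],[0,0,0,5,0.005],[0,0,0,5,0.005],[0,0,0,5,0.005],[0,0,0,5,0.005],[0,0,0,5,0.005],[0,0,0,0,0.005],[0,0,0,0,0.005]]'; python3 rel.py w9 | head -2; python3 -c "
from h import *
print(status.read_state()['torque'])"
```

```text
time_s: 13.23
tcp_pos: [526.8, 177.1, 106.8]
tool_rot: [-1.551, 0.282, -0.284]
force: [0.6, 1.2, 4.9]
width: 13.7
t 13.28 tcp [526.8 177.1 106.8] x [ 0.936 -0.352  0.001] y [ 0.002  0.001 -1.   ] z [0.352 0.936 0.001] F [0.9 2.  4.7] w 13.8 J [-0.57  0.44  0.2   1.9  -0.12  0.81  0.91]
yaw 69.36796745358204
[ 0.38783029 -0.20191271 -0.01196671]
```

View pics/w9.png

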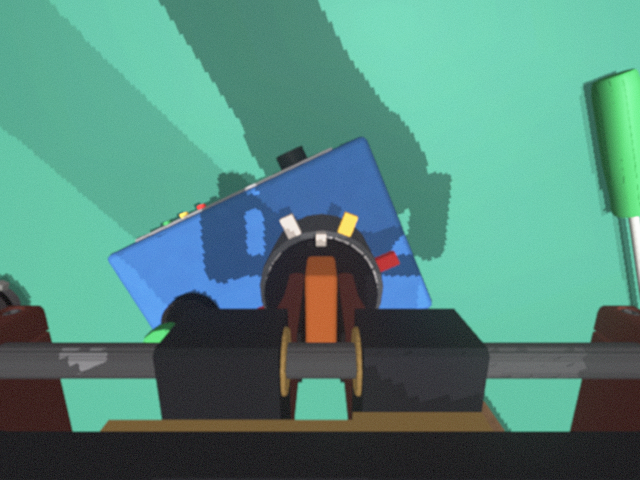

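The pointer (321,239) now stands between white (289,225) and yellow (347,224), at about 25°, and the lid turns with the tool. 20° remain.

```bash
python3 -m jog '[[0,0,0,5,0.005],[0,0,0,5,0.005],[0,0,0,5,0.005],[0,0,0,5,0.005],[0,0,0,0,0.005],[0,0,0,0,0.005],[0,0,0,0,0.005],[0,0,0,0,0.005]]'; python3 rel.py w10; python3 -c "
from h import *
print(status.read_state()['torque'])
cv2.imwrite('pics/s10.png',camera('side'));cv2.imwrite('pics/t10.png',camera('top'))"
```

```text
time_s: 14.0
tcp_pos: [527.1, 176.9, 106.8]
tool_rot: [-1.497, 0.553, -0.555]
force: [2.5, 2.3, 4.1]
width: 13.9
t 14.05 tcp [527.1 177.  106.8] x [ 0.759 -0.651  0.001] y [ 0.002  0.001 -1.   ] z [0.651 0.759 0.002] F [2.  2.6 5.3] w 14.1 J [-0.63  0.44  0.28  1.91 -0.17  0.81  0.61]
yaw 49.403080676717714
or (array([320.65, 299.85]), 2753, [304, 256, 34, 87]) [519.9 183.7] tool [ -9.8 -19.    0.5] asptr [4.4 0.5]
wht (array([247.99, 196.33]), 313, [199, 150, 95, 99]) [465.5 182.3] tool [-50.2  16.7 -36.1] asptr [-50.8 -35.1]
wht (array([270.69, 239.11]), 373, [258, 227, 26, 25]) [489.3 175.7] tool [-27.9  16.7 -25.5] asptr [-29.1 -24.8]
wht (array([338.99, 247.43]), 797, [288, 230, 94, 68]) [516.1 199.8] tool [-23.3  16.8  10.2] asptr [-24.6   9.9]
yel (array([323.02, 218.77]), 317, [316, 208, 15, 22]) [499.  203.5] tool [-38.6  16.8   1.8] asptr [-39.5   1.8]
red (array([374.06, 240.24]), 285, [363, 229, 23, 24]) [525.1 216.3] tool [-27.1  16.8  28.5] asptr [-28.4  27.7]
[ 0.36228464 -0.49227351  0.00512418]
```

View pics/w10.png

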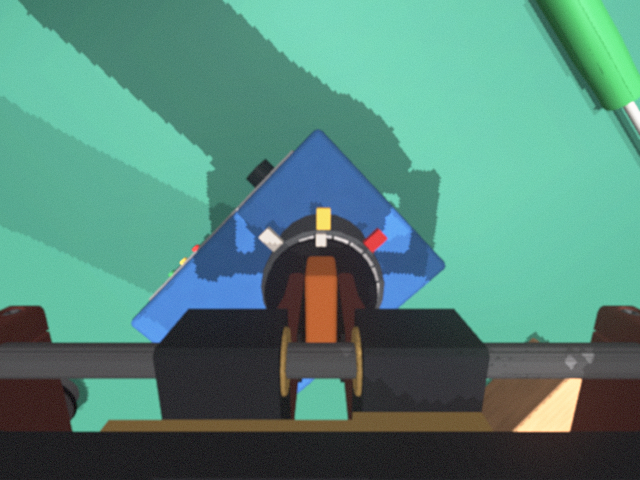

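View pics/w10s.png

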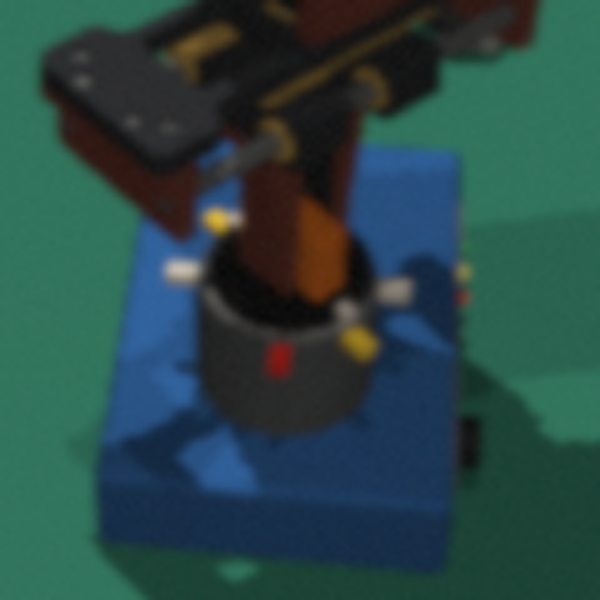

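View pics/t10.png

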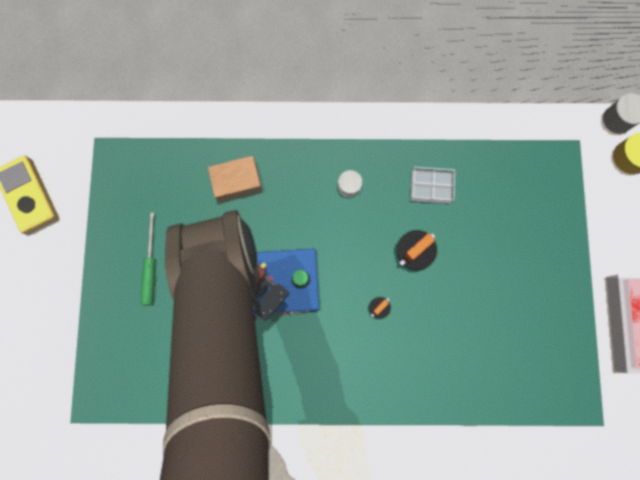

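The pointer (321,239) stands at the yellow mark (323,219), about 45°. In the side view the disc is flush on the rim. The plunger is up at (300,277) in the top view, and the bystanders haven't moved.

```bash
python3 -c "
from h import *
s,M=st();print(abs(s['joint_velocities']).max())
from cell import sign_off
print(sign_off())"
```

```text
t 14.2 tcp [527.1 176.9 106.8] x [ 0.759 -0.651  0.001] y [ 0.002  0.001 -1.   ] z [0.651 0.759 0.002] F [2.2 2.3 4.7] w 13.6 J [-0.63  0.44  0.28  1.91 -0.17  0.81  0.61]
0.001916821015121294
the job is handed in; nothing more can be done
None
```

I pressed the plunger to its stop and let it come back up. Then I gripped the medium lid by its bar, lowered it into the pot at the white marks, and turned it clockwise to the yellow marks. I handed the job in at 14.2 s with the lid still gripped; sign-off gives no verdict.

**Last checks**
- **Plunger:** the force rose to 33 N at the stop, and it was up again in later pictures.
- **Seating:** contact came at TCP z = 106.8 mm, where 107 was expected. About 5 N of downward push was left on at the end.
- **Turn:** the tool turned 44.8°. In the wrist view the pointer stood within about 2° of the yellow mark, well short of the red.
- **Grip and stillness:** the fingers held the 14 mm bar and the arm was still.
- **Bystanders:** they looked unmoved in the top view.

**Disagreement:** the pot's y position read about 3 mm apart between the first top and wrist estimates and the later wrist pictures. I aligned using the lid's pointers against the marks within the same picture, and the lid went in without contact. I had no direct reading of the return ring and inferred it from the lid's turn.

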